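Enable the hive-frame press with its safety key

ROBOT

A 6-joint arm with a two-finger parallel gripper is mounted at the origin on the work surface. World frame = base frame: x ahead of the robot, y to its left, z up, the work surface at z = 0. Lengths are in mm, angles in rad, forces in N, time in s.
With the tool pointing down it reaches from about 350 to 875 mm from the base axis. Payload 4.2 kg.
Tool frame: the origin (TCP) lies at the very end of the fingers, on their centre line; the grasp point (between the pads) lies 19 mm behind it; z points along the fingers, y is the line along which they close (so a half turn about z gives the same grasp; the last joint's range is limited). The gripper opens to 85 mm and grips with 20 to 120 N. Pads are 22 mm wide; open, the fingers measure 114 mm over their backs; the gripper's body (76 mm by 85 mm) begins 54 mm behind the grasp point. The pads swing forward as they close: fully open they stand 13 mm farther back than shut.
Start: joints at [0.259, 0.385, 0.008, 0, -1.194, -0.259], TCP at [624.979, 0.025, 205.212] pointing down, gripper open.
Joint ranges: [-3.14, 3.14], [-1.21, 2.06], [-1.07, 1.41], [-3.16, 2.05], [-2.99, -0.16], [-3.1, 3.1]. Speed limits (rad/s): [2.79, 2.79, 3.14, 3.14, 3.14, 3.14].

INTERFACE

Orientations are given as a unit quaternion [x, y, z, w].
In Python, from bench import arm gives the robot as it stands. The module is installed in compiled form; this text tells all that it offers.
- The arm moves only by the tool drive_tool, never from a script. Its argument "targets" is a list of rows, each a list of 5 numbers: the closure, from -1 (fully open) to 1 (shut), then the shift along the tool's x, y, z in mm, then the turn about the tool's z in degrees. In form: [[grip, tx, ty, tz, roll], ...]. A call has 1 to 12 rows; each row is the pose to reach, as a shift and turn from the pose commanded when the call began, along the tool's axes at that moment; what a row does not reach only later rows make up. A row lasts 1/10 s, in which the tool goes at most 50 mm and 8.59 degrees, less where a joint would pass 70% of its speed; a pose out of reach is approached as far as the arm can. A call with a gripper value outside its range is refused whole. The fingers move at their own pace and stop on an object; the grip force is fixed at half the most. Time passes only in rows, so rows that repeat a pose let the fingers close. It gives the time, the measured TCP pose, the force, the opening and the grip force at its end, in the units of the state.
- arm.read_state(): the state, without advancing time (a new reading comes with each control period).
- arm.get_image(name): name is "scene" or "side" or "wrist"; returns the picture (420x560x3 uint8, blue, green, red); there is no depth.
- arm.camera_params(name): a dict with "fov_y" (degrees; the focal length in pixels is half the picture's height over the tangent of half this angle, whatever the lens; pixels are square), "cx", "cy" (the principal point, pixels), "rvec" (rotation vector, rad) and "tvec" (3), from world to camera coordinates, as OpenCV has them; the wrist camera has in their place "tool_from_camera" (4x4, takes a point from camera to tool coordinates, whose origin is the TCP and whose axes are the flange's). Camera axes: x right, y down, z forward; pixel columns grow to the right and rows downward; lengths in mm; the calibration is good to about 2 mm. A picture is of the moment at which its call begins: read the wrist's pose just before it. camera_params takes no time and is no camera call.
- arm.job_done(): hands the job in; it is judged then, once.
The state is a dict: "clock": time; "joints": joint angles; "joint_vel": joint speeds; "joint_efforts": joint torques, N m; "position": TCP position; "ee_rot": TCP orientation; "contact_force": force on the tool from outside, world axes, zero at the start; "wrist_torque": the same for the moment, N m; "gripper_width": finger opening in mm; "grasp_force": force on a finger pad.
Only numpy, scipy, OpenCV 4.12 (cv2) and the standard library are available. Lean on these libraries where they do the work, as an engineer would, in place of code of your own. Each camera call takes 0.05 s, during which the arm holds its last target. There are 200 camera calls.

TASK

Switch the frame press on: take the yellow safety key out of the wooden key stand, push its blade fully home into the slot of the key switch on the grey control box, then turn it clockwise (seen from above) as far as the stop, to the green mark. Let go and leave the key in the switch; leave the red key in its place in the stand.

Things in the scene. Friction and masses are not known exactly. Their poses are not given: they have to be found in the camera images.
- yellow_key: Loose yellow key, 50 g, upright in a hole of a fixed wooden stand 36 mm high (its bow rests on the stand, blade inside, 2 mm play). Origin: foot of the blade; z up, x along its width, y through its thickness. Steel blade 20 (x) x 6 (y) x 26 mm long, foot narrower; bow 42 x 14 mm, 26 to 66 mm above the origin: grip across the 14 mm, fingertips 28 mm or more up. Fits either way round.
- red_key: Red key of the same shape and size, upright in the other hole of the same stand, 80 mm from the yellow one along the keys' x. It belongs to another machine and stays where it is.
- slot (a point): Centre of the slot's mouth, on top of a steel barrel (60 mm across, top 88 mm above the table) on a fixed grey box 60 mm high. Turns with the barrel; x along the slot to a white pointer, z up. Mouth 35 (x) x 19.5 mm, a funnel narrowing in 8 mm to 25 x 9.5, 28 deep. Key home: bow on the barrel, key origin 26 mm below this point. A red button 110 mm off is lower than the barrel.
- switch (a joint): Angle of the barrel about its upright axis through the slot, rad: 0 is off (start; pointer at the black dot), growing clockwise from above to a stop at 1.05 (60 degrees; pointer at the green dot), which is on. Light friction, 0.06 N m; stays where left. The blade has about 10 degrees of play before the barrel follows, so the key may turn up to 70 degrees.
Mind the look-alikes: they are no part of the job. Of the things like the yellow_key, leave any that is turquoise; of the rest the larger one is meant.

How it is judged:
By the outcome, as a careful person would: the job done as asked, in the order asked, and still so for the second after the job is handed in, with the robot touching nothing.
It also fails if it takes over 48 s, if anything falls off the work surface, if the arm or the gripper's body presses on something with over 40 N, if the wrist force passes 120 N, or if a joint passes its speed limit or range.

## Working session

There is one attempt and no reset: what is moved stays moved. The work goes in short steps, Python scripts to look and compute and a tool call to move; the robot and the scene stay as the last step left them, time stands still between calls to the robot, and variables do not carry over. Pictures are saved under pics/ and viewed, at most 10 in all, crops included, and the job is handed in when it is done.

Besides the shell and the picture viewer there is one more tool, called by a JSON object that holds its "op" and its "data", one argument or row to a line. drive_tool: Moves the arm, as the interface text tells. Its arguments: {"type":"object","properties":{"targets":{"type":"array","items":{"type":"array","items":{"type":"number"}}}},"required":["targets"]}

```bash
mkdir -p pics; cat > h.py <<'E'
import numpy as np, cv2, json
from bench import arm
from scipy.spatial.transform import Rotation as R
def snap(n,fn):
    s=arm.read_state(); im=np.array(arm.get_image(n)); cv2.imwrite('pics/'+fn+'.png',im)
    p=arm.camera_params(n); json.dump({'p':{k:np.array(v).tolist() for k,v in p.items()},'pos':np.array(s['position']).tolist(),'rot':np.array(s['ee_rot']).tolist()},open('pics/'+fn+'.json','w'))
    return im
def cam(fn):
    d=json.load(open('pics/'+fn+'.json'));p=d['p'];f=210/np.tan(np.radians(p['fov_y'])/2)
    if 'rvec' in p:
        Rw=R.from_rotvec(np.ravel(p['rvec'])).as_matrix().T; o=-Rw@np.ravel(p['tvec'])
    else:
        T=np.array(p['tool_from_camera']);Rt=R.from_quat(d['rot']).as_matrix()
        Rw=Rt@T[:3,:3]; o=Rt@T[:3,3]+d['pos']
    return f,p['cx'],p['cy'],Rw,o
def ray(fn,uv):
    f,cx,cy,Rw,o=cam(fn); return o,Rw@np.array([(uv[0]-cx)/f,(uv[1]-cy)/f,1])
def onz(fn,uv,z):
    o,d=ray(fn,uv); return o+d*(z-o[2])/d[2]
def proj(fn,P):
    f,cx,cy,Rw,o=cam(fn); c=Rw.T@(np.array(P)-o); return np.array([cx+f*c[0]/c[2],cy+f*c[1]/c[2]])
def tri(a,ua,b,ub):
    o1,d1=ray(a,ua);o2,d2=ray(b,ub);A=np.stack([d1,-d2],1);t=np.linalg.lstsq(A,o2-o1,rcond=None)[0]
    p,q=o1+d1*t[0],o2+d2*t[1];return (p+q)/2,np.linalg.norm(p-q)
E
python3 - <<'E'
from h import *
for n in('scene','side','wrist'):snap(n,n+'0'); print(n,cam(n+'0')[3][:,2].round(2),cam(n+'0')[4].round())
a=[cv2.imread(f'pics/{n}0.png') for n in('scene','side')]
print(arm.read_state())
print(arm.camera_params('scene'))
E
```

```text
scene [-0.56  0.46 -0.69] [1003. -342.  643.]
side [ 0.55 -0.64 -0.53] [ 65. 651. 553.]
wrist [-0.    0.32 -0.95] [625. -82. 371.]
{'clock': 0.15, 'joints': array([ 2.58643817e-01,  3.85378682e-01,  6.94785010e-03, -3.46024065e-04,
       -1.19399697e+00, -2.58588840e-01]), 'joint_vel': array([ 2.91432112e-03, -2.93051001e-03,  7.64026910e-03,  1.77921688e-05,
       -2.88403451e-05, -1.84571622e-04]), 'joint_efforts': array([-6.03353892e-04, -3.92678475e+01,  1.88581592e+01,  4.18858320e+00,
       -3.39302780e-03,  5.70479813e-06]), 'position': array([6.24521641e+02, 3.92181141e-02, 2.04377722e+02]), 'ee_rot': array([-7.07080867e-01,  7.07132206e-01,  5.49135279e-04, -6.24293266e-04]), 'contact_force': array([ 1.11328873,  0.26784859, -0.70983096]), 'wrist_torque': array([ 0.01154446,  0.03012527, -0.01748465]), 'grasp_force': 0.0, 'gripper_width': 85.4969152293421}
{'fov_y': 49.671720526186675, 'cx': 278.08451302515994, 'cy': 218.3086457690657, 'rvec': array([ 2.16133352,  0.99061312, -0.44682448]), 'tvec': array([-376.69657925, -210.99285511, 1161.94333771])}
```

View pics/scene0.png

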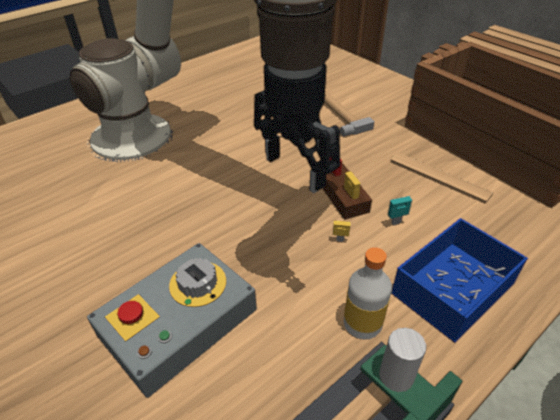

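View pics/side0.png

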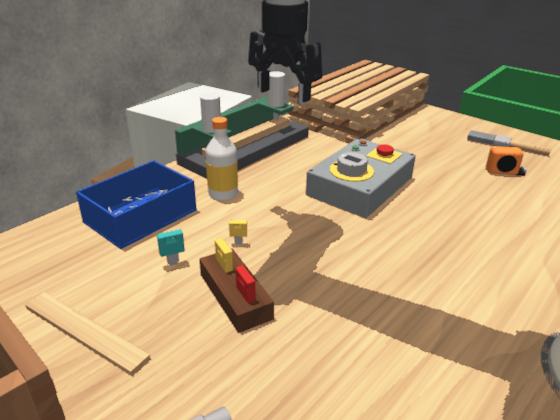

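Candidates for the yellow key:
- The yellow key in the stand, at scene (352,185) and side (223,255).
- A small yellow one on the table, at scene (341,229) and side (238,229).
- A turquoise one, at scene (400,207) and side (171,243).

The one in the stand beside the red key fits: it isn't turquoise and it is the larger yellow one. I'll confirm this in an enlarged crop and measure.

```bash
python3 - <<'E'
from h import *
a=cv2.imread('pics/scene0.png');b=cv2.imread('pics/side0.png')
c=lambda im,u,v,w,h,k:cv2.resize(im[v:v+h,u:u+w],None,fx=k,fy=k,interpolation=cv2.INTER_CUBIC)
top=np.hstack([c(a,310,150,100,75,4),c(b,190,210,100,75,4)])
bot=np.hstack([c(a,150,240,100,75,4),c(b,310,135,100,75,4)])
cv2.imwrite('pics/crop1.png',np.vstack([top,bot]))
def blobs(im,lo,hi):
    m=cv2.inRange(cv2.cvtColor(im,cv2.COLOR_BGR2HSV),lo,hi);n,l,s,ce=cv2.connectedComponentsWithStats(m)
    return [(s[i][:5].tolist(),ce[i].round(1).tolist()) for i in range(1,n) if s[i][4]>40]
for im in(a,b):
    print('Y',blobs(im,(22,150,90),(32,255,255)));print('R',blobs(im,(0,190,80),(5,255,255)))
E
```

```text
Y [([346, 172, 14, 26, 148], [352.8, 183.0]), ([334, 221, 16, 15, 152], [341.2, 227.6]), ([188, 265, 38, 41, 358], [211.2, 290.1]), ([170, 275, 17, 29, 187], [176.5, 291.4]), ([106, 295, 52, 45, 636], [132.6, 320.4])]
R [([118, 301, 24, 22, 319], [129.3, 310.9])]
Y [([367, 150, 35, 13, 141], [384.2, 156.7]), ([330, 164, 43, 17, 231], [351.0, 173.9]), ([230, 221, 17, 6, 46], [237.4, 222.3]), ([215, 239, 17, 14, 113], [222.9, 245.8])]
R [([377, 145, 16, 10, 127], [384.7, 149.9]), ([236, 266, 19, 37, 485], [245.4, 283.5])]
```

View pics/crop1.png

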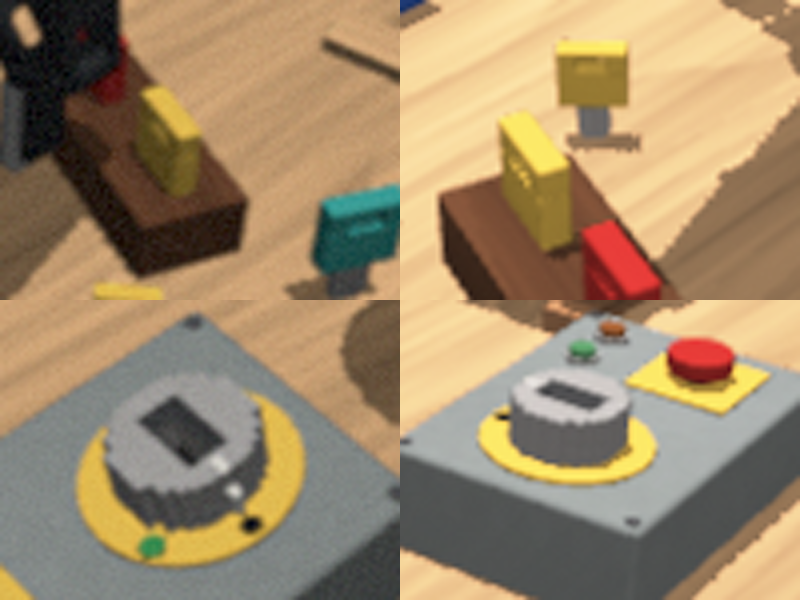

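The crop shows the yellow bow in the stand next to the red one, with its top face centred near scene (352.5,178) and side (223.8,247.7). The slot mouth is near scene (196,273) and side (353.5,158.5). The pointer is towards scene (205,280) at the black dot.

```bash
python3 - <<'E'
from h import *
A,B='scene0','side0'
print('key',tri(A,(352.5,178.3),B,(223.8,247.7)),onz(A,(352.5,178.3),76),onz(B,(223.8,247.7),76))
print('slot',tri(A,(196,273),B,(353.5,158.5)),onz(A,(196,273),88),onz(B,(353.5,158.5),88))
L=lambda n,p,o,z:onz(n,(o[0]+p[0]/4,o[1]+p[1]/4),z)
def ang(a,b): d=(b-a)[:2]; return np.degrees(np.arctan2(d[1],d[0])).round(1),np.linalg.norm(d).round(1)
s=[L(A,p,(150,240),88) for p in[(178,96),(227,140),(195,166),(139,126)]]
print('slot scene',ang(s[0],s[1]),ang(s[3],s[2]),ang(s[0],s[3]),'ptr',onz(A,(205,280.5),88))
s=[L(B,p,(310,135),88) for p in[(155,80),(207,95),(195,108),(140,93)]]
print('slot side',ang(s[1],s[0]),ang(s[2],s[3]),ang(s[0],s[3]))
s=[L(A,p,(310,150),76) for p in[(140,90),(162,87),(200,133),(178,142)]]
print('key scene',ang(s[0],s[3]),ang(s[1],s[2]),ang(s[0],s[1]))
s=[L(B,p,(190,210),76) for p in[(100,118),(125,112),(170,183),(145,190)]]
print('key side',ang(s[0],s[3]),ang(s[1],s[2]))
m=cv2.inRange(cv2.cvtColor(cv2.imread('pics/side0.png'),cv2.COLOR_BGR2HSV),(0,190,80),(5,255,255))
print('redkey c',onz(B,(243.5,272),76))
print('black dot',onz(A,(150+251/4,240+225/4),60),'green',onz(A,(150+152/4,240+247/4),60))
st=arm.read_state();print(R.from_quat(st['ee_rot']).as_matrix().round(3), arm.camera_params('wrist'))
E
```

```text
key (array([549.06308711, 224.04847229,  70.88373291]), np.float64(1.9798462518415894)) [553.74340808 219.76919727  76.        ] [543.1138359  228.00763368  76.        ]
slot (array([ 559.82276912, -152.05493796,   86.37090454]), np.float64(4.052119490881645)) [ 563.08193426 -151.57990356   88.        ] [ 557.40930852 -151.70366019   88.        ]
slot scene (np.float64(3.9), np.float64(32.1)) (np.float64(10.3), np.float64(32.1)) (np.float64(-81.5), np.float64(20.4)) ptr [ 585.06096294 -149.21358349   88.        ]
slot side (np.float64(7.8), np.float64(29.9)) (np.float64(9.9), np.float64(30.8)) (np.float64(99.5), np.float64(18.1))
key scene (np.float64(-21.5), np.float64(43.7)) (np.float64(-19.1), np.float64(39.6)) (np.float64(60.6), np.float64(11.5))
key side (np.float64(157.0), np.float64(51.3)) (np.float64(156.7), np.float64(51.0))
redkey c [478.47557694 249.26405879  76.        ]
black dot [ 598.54791391 -147.85901522   60.        ] green [ 581.76796046 -183.20458067   60.        ]
[[-0.    -1.    -0.002]
 [-1.     0.    -0.   ]
 [ 0.     0.002 -1.   ]] {'fov_y': 65.58689307119323, 'cx': 280.0880055738916, 'cy': 217.91725044667567, 'tool_from_camera': array([[ 9.54352692e-05, -9.46957585e-01, -3.21358557e-01,
         8.18446165e+01],
       [ 9.99999701e-01,  3.36850896e-04, -6.95635033e-04,
         1.32328919e-02],
       [ 7.66986789e-04, -3.21358395e-01,  9.46957335e-01,
        -1.67197464e+02],
       [ 0.00000000e+00,  0.00000000e+00,  0.00000000e+00,
         1.00000000e+00]])}
```

View pics/wrist0.png

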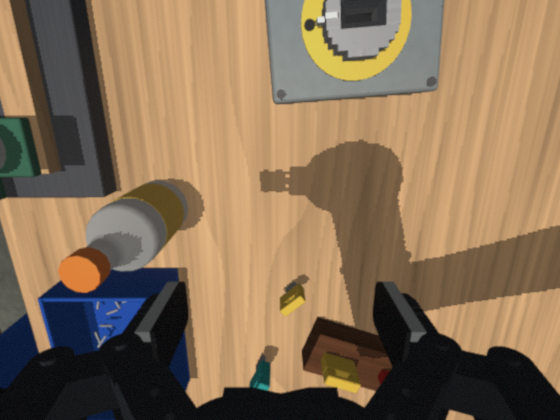

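{"op": "drive_tool", "data": {
  "targets": [
    [-0.2, -45, 15, 11, -8.5],
    [-0.2, -90, 30, 22, -17],
    [-0.2, -135, 45, 33, -25.5],
    [-0.2, -180, 60, 44, -34],
    [-0.2, -224, 75, 55, -42.5],
    [-0.2, -224, 75, 55, -51],
    [-0.2, -224, 75, 55, -59.5],
    [-0.2, -224, 75, 55, -68],
    [-0.2, -224, 75, 55, -68],
    [-0.2, -224, 75, 55, -68]
  ]
}}

```text
clock: 1.15
position: [549.8, 223.9, 150.0]
ee_rot: [0.981, -0.192, -0.0, 0.0]
contact_force: [0.2, 0.3, 0.6]
gripper_width: 51.5
grasp_force: 0.0
```

```bash
python3 - <<'E'
from h import *
im=snap('wrist','w1')
s=arm.read_state();print(s['clock'],s['position'].round(1),R.from_quat(s['ee_rot']).as_matrix().round(3).tolist(),s['joints'].round(2),s['gripper_width'])
hsv=cv2.cvtColor(im,cv2.COLOR_BGR2HSV)
m=cv2.inRange(hsv,(20,130,60),(34,255,255))
for c in cv2.findContours(m,cv2.RETR_EXTERNAL,cv2.CHAIN_APPROX_NONE)[0]:
    if cv2.contourArea(c)>150: print(cv2.contourArea(c),cv2.boundingRect(c),cv2.boxPoints(cv2.minAreaRect(c)).round(1).tolist())
E
```

```text
1.2 [549.9 223.9 150. ] [[0.926, -0.377, -0.0], [-0.377, -0.926, -0.0], [-0.0, 0.0, -1.0]] [ 0.66  0.38 -0.15 -0.   -1.04  0.52] 51.48323469887294
985.0 (270, 180, 20, 61) [[269.20001220703125, 180.39999389648438], [287.5, 179.6999969482422], [289.8999938964844, 239.8000030517578], [271.6000061035156, 240.5]]
679.0 (333, 83, 45, 30) [[331.79998779296875, 95.69999694824219], [340.70001220703125, 79.9000015258789], [378.70001220703125, 101.19999694824219], [369.79998779296875, 117.0]]
```

View pics/w1.png

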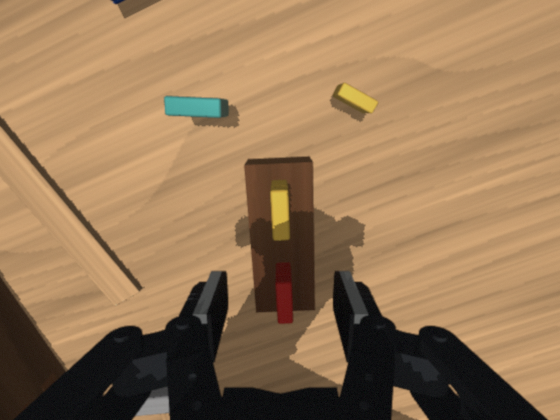

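The wrist view shows the yellow key's top at about (280,212) between the fingers and the red one at (285,295). The small yellow and turquoise keys are well clear, at (355,98) and (196,106). Next I'll refine the position and yaw from the top faces.

```bash
python3 - <<'E'
from h import *
im=cv2.imread('pics/w1.png');hsv=cv2.cvtColor(im,cv2.COLOR_BGR2HSV)
Rt=R.from_quat(json.load(open('pics/w1.json'))['rot']).as_matrix();p0=np.array(json.load(open('pics/w1.json'))['pos'])
print([ (v,hsv[v,280].tolist()) for v in (178,182,186,190,200,220,236,242)],[(u,hsv[215,u].tolist()) for u in range(268,294,3)])
P={}
for n,lo,hi in(('y',(20,130,150),(34,255,255)),('r',(0,190,60),(6,255,255)),('r2',(0,150,40),(6,255,255))):
    m=cv2.inRange(hsv,lo,hi);m[:, :250]=0;m[:,310:]=0;m[:150]=0
    c=max(cv2.findContours(m,cv2.RETR_EXTERNAL,cv2.CHAIN_APPROX_NONE)[0],key=cv2.contourArea)
    r=cv2.minAreaRect(c);b=cv2.boxPoints(r)
    w=np.array([Rt.T@(onz('w1',q,76)-p0) for q in b]);print(n,b.round(1).tolist(),'tool',w[:,:2].round(1).tolist(),w.mean(0).round(1))
E
```

```text
[(178, [13, 147, 99]), (182, [21, 167, 101]), (186, [21, 170, 102]), (190, [22, 170, 165]), (200, [24, 165, 217]), (220, [23, 166, 216]), (236, [22, 171, 133]), (242, [13, 144, 55])] [(268, [12, 145, 93]), (271, [20, 166, 140]), (274, [24, 164, 216]), (277, [23, 165, 216]), (280, [23, 166, 217]), (283, [23, 167, 215]), (286, [23, 169, 213]), (289, [19, 167, 87]), (292, [14, 134, 63])]
y [[270.1000061035156, 190.10000610351562], [286.8999938964844, 189.3000030517578], [288.79998779296875, 227.3000030517578], [272.0, 228.10000610351562]] tool [[23.0, -8.5], [23.7, 4.2], [-7.0, 5.9], [-7.7, -7.3]] [ 8.  -1.4 74. ]
r [[276.0, 263.0], [292.0, 263.0], [292.0, 322.0], [276.0, 322.0]] tool [[-38.3, -4.3], [-38.3, 8.9], [-95.5, 9.5], [-95.5, -4.5]] [-66.9   2.4  74. ]
r2 [[275.0, 262.0], [292.0, 262.0], [292.0, 323.0], [275.0, 323.0]] tool [[-37.4, -5.1], [-37.4, 8.8], [-96.5, 9.5], [-96.6, -5.4]] [-67.   2.  74.]
```

{"op": "drive_tool", "data": {
  "targets": [
    [-0.2, 2, -1, 0, -2.5],
    [-0.2, 2, -1, 30, -2.5],
    [-0.2, 2, -1, 60, -2.5],
    [-0.2, 2, -1, 90, -2.5],
    [-0.2, 2, -1, 106, -2.5],
    [-0.2, 2, -1, 106, -2.5],
    [1, 2, -1, 106, -2.5],
    [1, 2, -1, 106, -2.5],
    [1, 2, -1, 106, -2.5],
    [1, 2, -1, 106, -2.5],
    [1, 2, -1, 106, -2.5],
    [1, 2, -1, 106, -2.5]
  ]
}}

```text
clock: 2.4
position: [553.2, 224.7, 45.9]
ee_rot: [0.986, -0.169, 0.001, -0.001]
contact_force: [-0.8, -0.3, 6.6]
gripper_width: 11.5
grasp_force: 59.0
```

{"op": "drive_tool", "data": {
  "targets": [
    [1, 0, 0, -5, 0],
    [1, 0, 0, -15, 0],
    [1, 0, 0, -30, 0],
    [1, 0, 0, -50, 0],
    [1, 0, 0, -80, 0],
    [1, 0, 0, -105, 0],
    [1, 0, 0, -105, 0],
    [1, 0, 0, -105, 0]
  ]
}}

```text
clock: 3.2
position: [551.9, 224.2, 149.6]
ee_rot: [0.986, -0.17, 0.0, -0.0]
contact_force: [0.1, -0.0, -0.9]
gripper_width: 11.5
grasp_force: 58.6
```

```bash
python3 - <<'E'
from h import *
w=snap('wrist','w2');a=snap('scene','s2');b=snap('side','d2')
s=arm.read_state();print(s['clock'],s['position'].round(1),s['contact_force'].round(1),s['gripper_width'])
u=proj('s2',s['position']).astype(int);v=proj('d2',s['position']).astype(int);print(u,v,proj('w2',s['position']))
c=lambda im,p:cv2.resize(im[max(p[1]-35,0):p[1]+65,p[0]-50:p[0]+50],(300,300),interpolation=cv2.INTER_CUBIC)
cv2.imwrite('pics/crop2.png',np.vstack([np.hstack([c(a,u),c(b,v)]),cv2.resize(w[220:420,80:480],(600,300))]))
E
```

```text
3.35 [551.3 223.7 147.7] [-1.4 -0.3 -0.9] 11.373508863860119
[356 146] [220 206] [282.93823713 260.24032069]
```

View pics/crop2.png

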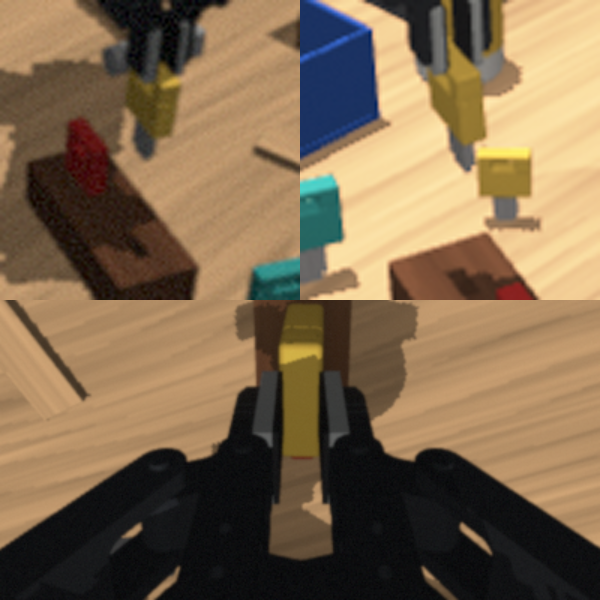

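The key is lifted out and the red key is still in the stand. The blade hangs below the bow, at about scene (355,162) and side (226,227). Now I'll measure its tilt and offset in the grip, and move over the slot to look.

```bash
python3 - <<'E'
from h import *
d=json.load(open('pics/w2.json'));Rt=R.from_quat(d['rot']).as_matrix();p0=np.array(d['pos'])
print('foot tool',Rt.T@(tri('s2',(355,162.7),'d2',(225.7,227))[0]-p0),tri('s2',(355,162.7),'d2',(225.7,227))[1])
hsv=cv2.cvtColor(cv2.imread('pics/w2.png'),cv2.COLOR_BGR2HSV)
m=cv2.inRange(hsv,(18,120,40),(34,255,255));m[:,:260]=0;m[:,305:]=0
for v in range(200,330,6):
    u=np.flatnonzero(m[v]); 
    if len(u): print(v,u.min(),u.max(),hsv[v,int(u.mean())].tolist(),[(Rt.T@(onz('w2',(u.mean(),v),p0[2]+h)-p0))[:2].round(1).tolist() for h in(30,-10)])
# target for slot view
tgt=np.array([560,-152,0]);print('tool shift to slot',Rt.T@(tgt-p0), Rt.round(3).tolist())
E
```

```text
foot tool [-2.27476682  3.24849015 39.37031728] 7.558271171236546
224 272 294 [21, 173, 93] [[33.1, 0.4], [18.7, 0.8]]
230 270 295 [21, 165, 96] [[30.2, 0.2], [15.0, 0.5]]
236 269 295 [21, 172, 98] [[27.3, -0.0], [11.3, 0.2]]
242 268 295 [22, 178, 93] [[24.4, -0.2], [7.5, -0.1]]
248 266 295 [22, 176, 120] [[21.4, -0.7], [3.6, -0.6]]
254 265 295 [23, 169, 208] [[18.4, -0.9], [-0.3, -0.9]]
260 265 295 [22, 175, 128] [[15.3, -0.9], [-4.2, -0.9]]
266 266 295 [22, 177, 124] [[12.2, -0.7], [-8.2, -0.6]]
272 268 292 [22, 174, 126] [[9.1, -0.9], [-12.3, -0.9]]
278 268 292 [22, 172, 126] [[5.9, -0.9], [-16.4, -0.9]]
284 268 292 [22, 173, 124] [[2.7, -0.9], [-20.5, -0.9]]
290 268 292 [22, 172, 126] [[-0.6, -0.9], [-24.8, -0.9]]
296 268 292 [22, 173, 125] [[-3.9, -0.9], [-29.0, -0.9]]
302 268 292 [22, 178, 123] [[-7.2, -0.9], [-33.4, -0.9]]
308 268 292 [22, 175, 125] [[-10.6, -0.9], [-37.8, -0.9]]
314 268 292 [22, 175, 124] [[-14.1, -0.9], [-42.2, -0.9]]
320 268 292 [23, 176, 122] [[-17.6, -0.9], [-46.7, -0.9]]
tool shift to slot [133.40105815 352.03132791 149.221005  ] [[0.942, -0.334, 0.0], [-0.334, -0.942, 0.001], [-0.0, -0.001, -1.0]]
```

{"op": "drive_tool", "data": {
  "targets": [
    [1, 4, 20, 0, -3],
    [1, 11, 55, 0, -7],
    [1, 20, 98, 0, -11],
    [1, 30, 142, 0, -15],
    [1, 39, 186, 0, -19],
    [1, 48, 230, 0, -23],
    [1, 57, 274, 0, -26.5],
    [1, 66, 316, 0, -26.5],
    [1, 73, 350, 0, -26.5],
    [1, 79, 378, 0, -26.5],
    [1, 79, 378, 0, -26.5],
    [1, 79, 378, 0, -26.5]
  ]
}}

```text
clock: 4.55
position: [499.8, -158.9, 148.2]
ee_rot: [0.998, 0.06, -0.001, -0.0]
contact_force: [0.2, -0.8, -0.7]
gripper_width: 11.4
grasp_force: 58.7
```

```bash
python3 - <<'E'
from h import *
w=snap('wrist','w3')
s=arm.read_state();print(s['clock'],s['position'].round(1),s['contact_force'].round(1),s['gripper_width'],s['joints'].round(2))
p=proj('w3',(560,-152,88)).astype(int);print(p)
o=(max(p[0]-100,0),max(p[1]-110,0));print(o)
cv2.imwrite('pics/crop3.png',cv2.resize(w[o[1]:o[1]+150,o[0]:o[0]+200],None,fx=4,fy=4,interpolation=cv2.INTER_CUBIC))
E
```

```text
4.6 [ 500.1 -158.2  148.4] [-0.   0.8 -0.5] 11.750094028564085 [ 0.    0.27 -0.32 -0.   -0.99  1.69]
[282 141]
(np.int64(182), np.int64(31))
```

View pics/crop3.png

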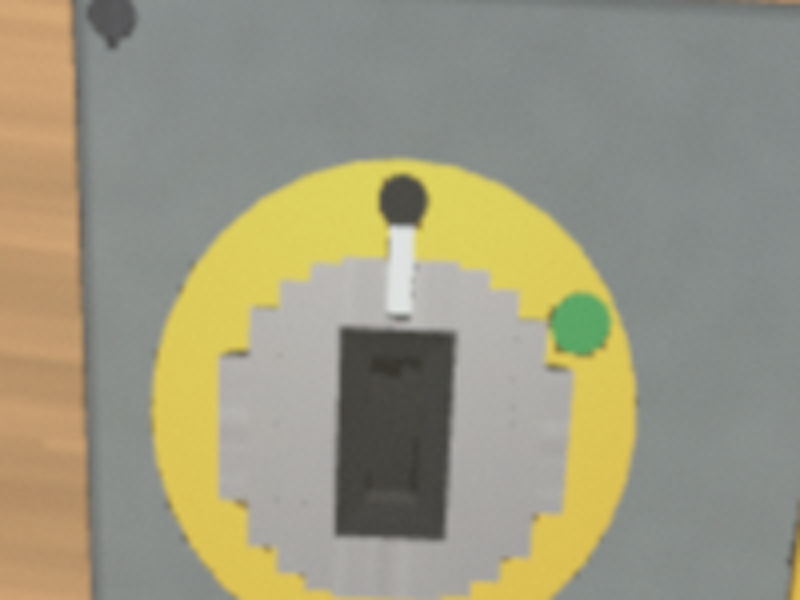

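The view shows the slot mouth's corners at crop (341,327), (457,332), (445,539) and (336,535). The pointer is at the black dot, crop (402,200), and the green dot is at (581,324).

```bash
python3 - <<'E'
from h import *
d=json.load(open('pics/w3.json'));Rt=R.from_quat(d['rot']).as_matrix();p0=np.array(d['pos'])
q=lambda x,y,z=88:Rt.T@(onz('w3',(182+x/4,31+y/4),z)-p0)
c=[q(*k) for k in((341,327),(457,332),(445,539),(336,535))]
C=np.mean(c,0);print('corners',np.round(c,1).tolist(),'centre',C.round(1),'sizes',[np.linalg.norm(c[i]-c[i-1]).round(1) for i in range(4)])
v=(c[0]+c[1]-c[2]-c[3]);print('ang',np.degrees(np.arctan2(v[1],v[0])))
for n,z in(((402,200),60),((581,324),60)):
    t=q(*n,z);print('dot',t.round(1),np.linalg.norm((t-C)[:2]),np.degrees(np.arctan2((t-C)[1],(t-C)[0])))
t=q(400,270);print('ptr',np.degrees(np.arctan2((t-C)[1],(t-C)[0])))
print('world',p0+Rt@C)
h=cv2.cvtColor(cv2.imread('pics/w3.png'),cv2.COLOR_BGR2HSV);m=cv2.inRange(h,(18,120,40),(34,255,255));m[:,:255]=0;m[:,310:]=0;m[:215]=0
for v in range(216,330,6):
    u=np.flatnonzero(m[v]); 
    if len(u): print(v,u.min(),u.max(),h[v,int(u.mean())].tolist(),[(Rt.T@(onz('w3',(u.mean(),v),p0[2]+k)-p0))[:2].round(1).tolist() for k in(30,-10)])
E
```

```text
corners [[79.6, -9.4, 60.1], [78.8, 9.8, 60.0], [44.4, 8.3, 60.1], [45.1, -10.7, 60.1]] centre [62.  -0.5 60.1] sizes [np.float64(34.6), np.float64(19.3), np.float64(34.5), np.float64(19.0)]
ang 2.365027288265844
dot [101.1   0.9  88. ] 39.139299845390966 1.9672728498352527
dot [79.8 34.2 88. ] 39.01186999977493 62.884976794653284
ptr 1.845138011879072
world [ 561.13943688 -150.89902738   88.        ]
228 271 295 [22, 158, 102] [[31.6, 0.4], [16.7, 0.8]]
234 269 295 [21, 166, 103] [[28.7, -0.0], [13.0, 0.2]]
240 268 295 [23, 165, 99] [[25.8, -0.2], [9.2, -0.0]]
246 266 295 [21, 165, 102] [[22.8, -0.7], [5.3, -0.6]]
252 265 295 [22, 169, 214] [[19.8, -0.9], [1.5, -0.9]]
258 265 295 [23, 168, 221] [[16.8, -0.9], [-2.5, -0.9]]
264 265 295 [22, 171, 134] [[13.7, -0.9], [-6.5, -0.9]]
270 268 292 [22, 176, 132] [[10.6, -0.9], [-10.5, -0.9]]
276 268 292 [22, 174, 132] [[7.4, -0.9], [-14.6, -0.9]]
282 268 292 [22, 176, 132] [[4.2, -0.9], [-18.7, -0.9]]
288 268 292 [22, 177, 131] [[0.9, -0.9], [-22.9, -0.9]]
294 268 292 [22, 173, 133] [[-2.4, -0.9], [-27.2, -0.9]]
300 268 292 [22, 173, 133] [[-5.7, -0.9], [-31.5, -0.9]]
306 268 292 [22, 174, 132] [[-9.1, -0.9], [-35.9, -0.9]]
312 268 292 [22, 175, 131] [[-12.5, -0.9], [-40.4, -0.9]]
318 268 292 [22, 179, 131] [[-16.0, -0.9], [-44.9, -0.9]]
324 278 290 [19, 132, 156] [[-19.5, 1.7], [-49.4, 2.4]]
```

{"op": "drive_tool", "data": {
  "targets": [
    [1, 20, 0, 0, 1],
    [1, 45, 0.4, 0, 2.3],
    [1, 61, 0.4, 0, 2.3],
    [1, 61, 0.4, 6, 2.3],
    [1, 61, 0.4, 12, 2.3],
    [1, 61, 0.4, 12, 2.3],
    [1, 61, 0.4, 18, 2.3],
    [1, 61, 0.4, 23, 2.3],
    [1, 61, 0.4, 28, 2.3],
    [1, 61, 0.4, 28, 2.3],
    [1, 61, 0.4, 28, 2.3]
  ]
}}

```text
clock: 5.7
position: [561.0, -151.6, 121.1]
ee_rot: [0.999, 0.041, -0.0, 0.0]
contact_force: [0.4, 0.3, -0.3]
gripper_width: 11.3
grasp_force: 58.7
```

{"op": "drive_tool", "data": {
  "targets": [
    [1, 0, 0, 3, 0],
    [1, 0, 0, 6, 0],
    [1, 0, 0, 9, 0],
    [1, 0, 0, 12, 0],
    [1, 0, 0, 12, 0]
  ]
}}

```text
clock: 6.2
position: [560.9, -151.1, 108.6]
ee_rot: [0.999, 0.041, -0.0, -0.0]
contact_force: [0.1, 1.0, -0.2]
gripper_width: 11.1
grasp_force: 58.6
```

{"op": "drive_tool", "data": {
  "targets": [
    [1, 0, 0, 3, 0],
    [1, 0, 0, 6, 0],
    [1, 0, 0, 8, 0],
    [1, 0, 0, 10, 0],
    [1, 0, 0, 11, 0],
    [1, 0, 0, 11, 0]
  ]
}}

```text
clock: 6.8
position: [560.9, -151.4, 97.9]
ee_rot: [0.999, 0.041, -0.0, -0.0]
contact_force: [-0.1, 1.4, -1.5]
gripper_width: 11.5
grasp_force: 58.7
```

{"op": "drive_tool", "data": {
  "targets": [
    [1, 0, 0, 1, 0],
    [1, 0, 0, 2, 0],
    [1, 0, 0, 3, 0],
    [1, 0, 0, 3, 0],
    [1, 0, 0, 3, 0]
  ]
}}

```text
clock: 7.3
position: [561.3, -151.7, 97.6]
ee_rot: [0.999, 0.041, 0.001, 0.0]
contact_force: [-3.8, 3.3, 9.6]
gripper_width: 11.0
grasp_force: 60.1
```

{"op": "drive_tool", "data": {
  "targets": [
    [1, 0, 0, -1, 6],
    [1, 0, 0, -1, 12],
    [1, 0, 0, -1, 18],
    [1, 0, 0, -1, 24],
    [1, 0, 0, -1, 30],
    [1, 0, 0, -1, 36],
    [1, 0, 0, -1, 42],
    [1, 0, 0, -1, 48],
    [1, 0, 0, -1, 54],
    [1, 0, 0, -1, 60],
    [1, 0, 0, -1, 64],
    [1, 0, 0, -1, 64]
  ]
}}

```text
clock: 8.5
position: [562.6, -151.6, 97.7]
ee_rot: [0.869, -0.494, 0.002, -0.001]
contact_force: [0.3, 2.2, 5.6]
gripper_width: 11.6
grasp_force: 59.5
```

```bash
python3 - <<'E'
from h import *
s=arm.read_state();r=R.from_quat(s['ee_rot']).as_matrix();print(s['position'].round(1),np.degrees(np.arctan2(r[1,0],r[0,0])),s['contact_force'].round(1),s['wrist_torque'].round(2),s['gripper_width'],s['joints'].round(2))
E
```

```text
[ 562.6 -151.6   97.7] -59.250481078667484 [0.3 2.2 5.6] [ 0.74 -0.1  -0.04] 11.625175761978756 [ 0.02  0.41 -0.25  0.   -0.91  0.52]
```

{"op": "drive_tool", "data": {
  "targets": [
    [1, 0, 0, 0, 2],
    [1, 0, 0, 0, 4],
    [1, 0, 0, 0, 6],
    [1, 0, 0, 0, 7],
    [1, 0, 0, 0, 8],
    [1, 0, 0, 0, 8],
    [1, 0, 0, 0, 8]
  ]
}}

```text
clock: 9.2
position: [562.6, -151.8, 97.7]
ee_rot: [0.833, -0.553, 0.002, -0.001]
contact_force: [-0.0, 1.6, 5.3]
gripper_width: 11.7
grasp_force: 59.5
```

```bash
python3 - <<'E'
from h import *
s=arm.read_state();r=R.from_quat(s['ee_rot']).as_matrix();print(s['position'].round(1),np.degrees(np.arctan2(r[1,0],r[0,0])),s['contact_force'].round(1),s['wrist_torque'].round(2))
E
```

```text
[ 562.6 -151.8   97.7] -67.15473625921683 [-0.   1.6  5.3] [ 0.66 -0.14  0.01]
```

```bash
python3 - <<'E'
from h import *
w=snap('wrist','w4');a=snap('scene','s4');b=snap('side','d4')
u=proj('s4',(561,-151,88)).astype(int);v=proj('d4',(561,-151,88)).astype(int)
c=lambda im,p:cv2.resize(im[p[1]-35:p[1]+40,p[0]-50:p[0]+50],(400,300),interpolation=cv2.INTER_CUBIC)
cv2.imwrite('pics/crop4.png',np.vstack([np.hstack([c(a,u),c(b,v)]),cv2.resize(w[200:350,80:480],(800,300))]))
E
```

```text
(no output)
```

View pics/crop4.png

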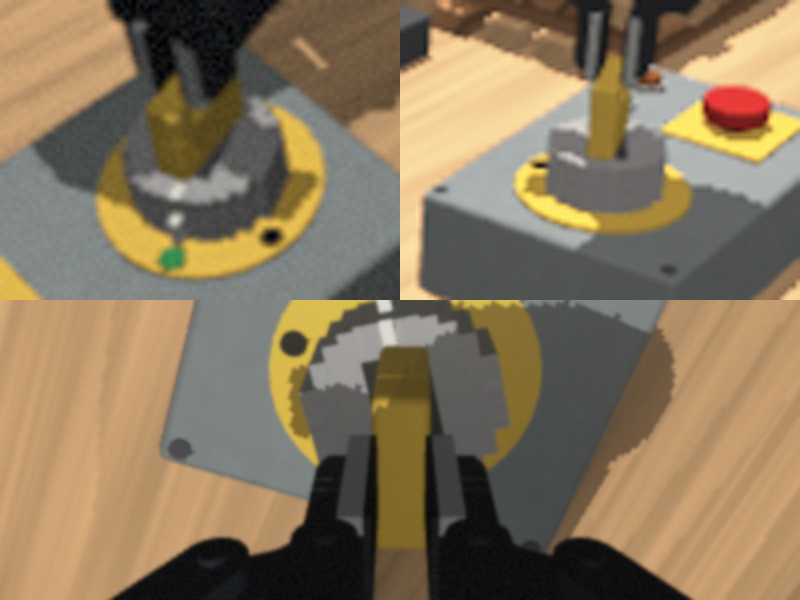

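The pointer now points at, or very near, the green dot: scene crop pointer (177,190) to (175,220), dot (172,258). The bow sits on the barrel. I'll measure the angle numerically from the wrist image.

```bash
python3 - <<'E'
from h import *
im=cv2.imread('pics/w4.png');h=cv2.cvtColor(im,cv2.COLOR_BGR2HSV);C=np.array([561.1,-150.9])
def a(p): d=p[:2]-C; return np.degrees(np.arctan2(d[1],d[0])).round(1),np.linalg.norm(d).round(1)
for n,lo,hi,z in(('green',(50,80,60),(80,255,255),60),('black',(0,0,0),(180,255,70),60),('white',(0,0,205),(180,40,255),88)):
    m=cv2.inRange(h,lo,hi);m[260:]=0;m[:,:180]=0;m[:,380:]=0
    N,l,s,c=cv2.connectedComponentsWithStats(m)
    for i in range(1,N):
        if s[i][4]>12:print(n,s[i].tolist(),c[i].round(1),a(onz('w4',c[i],z)))
E
```

```text
green [248, 55, 25, 28, 564] [260.1  68.6] (np.float64(-60.0), np.float64(105.3))
green [262, 176, 17, 16, 206] [270.1 183.3] (np.float64(-55.0), np.float64(38.2))
black [298, 201, 4, 6, 15] [299.3 203.5] (np.float64(-91.8), np.float64(26.2))
black [307, 206, 9, 10, 57] [311.2 210.4] (np.float64(-111.8), np.float64(26.9))
black [319, 215, 8, 13, 68] [322.1 221.1] (np.float64(-133.2), np.float64(28.8))
black [221, 216, 12, 11, 99] [226.4 221.3] (np.float64(5.8), np.float64(39.1))
black [262, 231, 7, 19, 71] [264.9 237.5] (np.float64(23.6), np.float64(11.9))
black [295, 238, 5, 22, 67] [296.4 251.2] (np.float64(156.0), np.float64(14.1))
black [231, 240, 5, 5, 13] [233.2 242.6] (np.float64(29.5), np.float64(33.8))
white [269, 198, 6, 7, 36] [271.5 201. ] (np.float64(-56.4), np.float64(34.0))
white [270, 211, 8, 11, 64] [273.1 216. ] (np.float64(-54.5), np.float64(25.1))
```

{"op": "drive_tool", "data": {
  "targets": [
    [1, 0, 0, 0, 2],
    [1, 0, 0, 0, 4],
    [1, 0, 0, 0, 6],
    [1, 0, 0, 0, 6]
  ]
}}

```text
clock: 9.75
position: [562.7, -151.8, 97.7]
ee_rot: [0.804, -0.595, 0.002, -0.001]
contact_force: [0.4, 1.5, 5.1]
gripper_width: 11.4
grasp_force: 60.1
```

```bash
python3 - <<'E'
from h import *
s=arm.read_state();r=R.from_quat(s['ee_rot']).as_matrix();print(s['position'].round(1),np.degrees(np.arctan2(r[1,0],r[0,0])),s['contact_force'].round(1),s['wrist_torque'].round(2))
C=np.array([561.1,-150.9])
im=snap('wrist','w5');h=cv2.cvtColor(im,cv2.COLOR_BGR2HSV)
for n,lo,hi,z in(('green',(50,80,60),(80,255,255),60),('white',(0,0,205),(180,40,255),88)):
    m=cv2.inRange(h,lo,hi);m[260:]=0;m[:,:180]=0;m[:,380:]=0
    N,l,s,c=cv2.connectedComponentsWithStats(m)
    for i in range(1,N):
        if s[i][4]>12:
            d=onz('w5',c[i],z)[:2]-C;print(n,s[i][4],c[i].round(1),np.degrees(np.arctan2(d[1],d[0])).round(1),np.linalg.norm(d).round(1))
E
```

```text
[ 562.7 -151.8   97.7] -73.05268916913496 [0.4 1.5 5.1] [ 0.53 -0.15  0.52]
green 557 [241.7  72.1] -59.9 105.4
green 207 [264.4 184.6] -55.0 38.3
white 37 [267.  202.1] -57.6 33.9
white 63 [269.5 216.9] -55.1 25.1
```

Torque reads 0.52 N m and the pointer is at -55.1°, level with the green dot at -55.0°, so the barrel is at the stop. Next: ease off within the play, open and retreat.

{"op": "drive_tool", "data": {
  "targets": [
    [1, 0, 0, 0, -4],
    [1, 0, 0, 0, -4],
    [-0.2, 0, 0, 0, -4],
    [-0.2, 0, 0, 0, -4],
    [-0.2, 0, 0, 0, -4],
    [-0.2, 0, 0, 0, -4],
    [-0.2, 0, 0, -10, -4],
    [-0.2, 0, 0, -30, -4],
    [-0.2, 0, 0, -60, -4],
    [-0.2, 0, 0, -90, -4],
    [-0.2, 0, 0, -90, -4],
    [-0.2, 0, 0, -90, -4]
  ]
}}

```text
clock: 11.0
position: [561.3, -151.4, 187.4]
ee_rot: [0.823, -0.569, 0.001, -0.001]
contact_force: [0.4, 0.4, 0.5]
gripper_width: 51.3
grasp_force: 0.0
```

```bash
python3 - <<'E'
from h import *
w=snap('wrist','w6');a=snap('scene','s6');b=snap('side','d6')
u=proj('s6',(561,-151,88)).astype(int);v=proj('d6',(561,-151,88)).astype(int)
c=lambda im,p:cv2.resize(im[p[1]-35:p[1]+40,p[0]-50:p[0]+50],(400,300),interpolation=cv2.INTER_CUBIC)
cv2.imwrite('pics/crop6.png',np.vstack([np.hstack([c(a,u),c(b,v)]),np.hstack([cv2.resize(w[100:250,180:380],(400,300)),cv2.resize(b[200:335,150:330],(400,300))])]))
h=cv2.cvtColor(w,cv2.COLOR_BGR2HSV);C=np.array([561.1,-150.9])
for n,lo,hi,z in(('green',(50,80,60),(80,255,255),60),('white',(0,0,205),(180,40,255),88)):
    m=cv2.inRange(h,lo,hi);m[300:]=0
    N,l,s,q=cv2.connectedComponentsWithStats(m)
    for i in range(1,N):
        d=onz('w6',q[i],z)[:2]-C
        if s[i][4]>12 and np.linalg.norm(d)<50:print(n,s[i][4],q[i].round(1),np.degrees(np.arctan2(d[1],d[0])).round(1),np.linalg.norm(d).round(1))
E
```

```text
green 102 [270.5 160.6] -54.9 38.3
white 15 [271.9 171.8] -56.2 33.1
white 24 [273.6 181.6] -54.9 24.8
```

View pics/crop6.png

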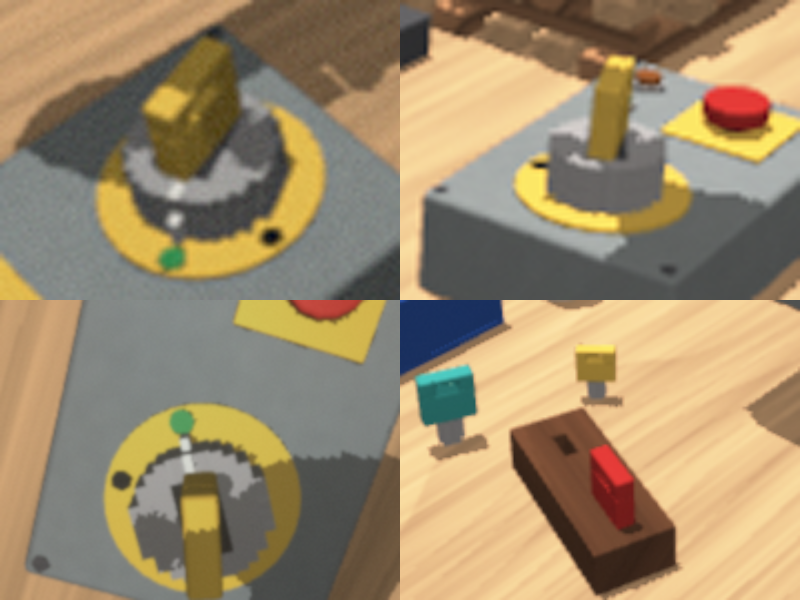

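The key stands in the switch with the pointer on the green dot, and the red key is still in the stand. Last check: the seated height, and whether the red key has shifted.

```bash
python3 - <<'E'
from h import *
S=proj('s6',(561,-151,88)).astype(int)-[50,35];D=proj('d6',(561,-151,88)).astype(int)-[50,35]
t=tri('s6',S+np.array([188,80])/4,'d6',D+np.array([219,65])/4);print('bow top',t)
print('bow end foot, scene @88',onz('s6',S+np.array([185,178])/4,88),'side near-end foot @88',onz('d6',D+np.array([601,157])/4-[100,0],88))
for f in('side0','d6'):
    h=cv2.cvtColor(cv2.imread(f'pics/{f}.png'),cv2.COLOR_BGR2HSV);m=cv2.inRange(h,(0,190,80),(5,255,255));m[:200]=0
    N,l,s,c=cv2.connectedComponentsWithStats(m);i=1+s[1:,4].argmax();print(f,s[i],c[i])
E
```

```text
bow top (array([ 561.54190908, -154.2288495 ,  128.13890115]), np.float64(5.751128951553876))
bow end foot, scene @88 [ 572.61257462 -166.45490305   88.        ] side near-end foot @88 [ 551.16808853 -134.41805881   88.        ]
side0 [236 266  19  37 485] [245.39381443 283.47628866]
d6 [236 266  19  37 481] [245.42203742 283.55925156]
```

Bow top is at 128 mm, which matches fully home (88 + 40). The red key hasn't moved, and the robot is clear.

```bash
python3 -c "
from bench import arm
print(arm.job_done())"
```

```text
the job is handed in; nothing more can be done
None
```

The yellow key is fully home in the switch, turned clockwise to the stop with the pointer on the green mark and released; the red key is unmoved in the stand, and the job is handed in (about 11 s of the 48 s used).

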